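Lift the brown sample egg with the tongs

TASK

Pick up the spring tongs from their rest, close them on the brown egg in the blue egg stand, and lift it in the jaws about 10 cm above where it sat. Finish while still holding the egg up in the tongs, at rest: nothing is put down. Never touch the brown egg with the gripper itself, and leave the white eggs, the bottle and the tube rack where they are.

Things in the scene. Friction and masses are not known exactly. Their poses are not given: they have to be found in the camera images.
- tongs: Steel spring tongs with orange pads and jaws, lying flat on their rest, about 200 mm long, 22 mm tall, about 120 g. Origin: centre line, mid-height, midway between the two grip pads. x points to the jaws (their middle at x = +105 mm), z up. Pivot (radius 12 mm) at x = -75 mm, rear end -98 mm. Balance point about 8 mm ahead of the origin. Both arms turn together, mirror-wise.
- tongs_left_pad (a point): Middle of the outer face of the orange grip pad on the +y arm. Pads are upright faces 44 mm long, 22 mm tall: fingers pointing down take both arms from outside, closing along the tongs' y. Width over the pads: 58 mm open (60 at their front edge), 43 on an egg, about 36 fully closed. Gripped to about 54 mm the tongs can be carried and the jaws still pass over an egg.
- tongs_right_pad (a point): The same on the -y arm. The spring pushes each pad outwards with about 7.5 N open, 10.5 N when closed on an egg. Squeezing with 20 to 60 N closes the jaws; jaw force is about 0.4 of what exceeds the spring. Each mm off the width over the pads takes 2.4 mm off the jaw gap.
- tongs_left_jaw (a point): Deepest point of the hollow of the +y jaw, at tongs mid-height. Jaws are shallow upright V's, 34 mm long, 16 mm tall, hollow side inwards. The two jaw points are 86 mm apart open (68 mm between the V edges), 50 mm when closed on an egg. Open, the jaws are about 102 mm wide outside.
- tongs_right_jaw (a point): The same on the tongs' -y side.
- rest: Fixed green rest: base plate 170 x 75 x 8 mm with two cross blocks 52 mm high, on which the tongs lie (tongs mid-height 63 mm above the bench). Origin on the bench under the tongs' origin, to about 4 mm; axes as the tongs'. Rear block (22 x 40 mm) at x = -75 mm, front block (12 x 80 mm) at x = +52 mm; only the base plate between them, so fingers can pass outside the pads.
- brown_egg: The brown egg, 44 mm across and 56 mm tall, standing in one of the three cups of the stand (which one varies). Origin at its lowest point, z up. About 60 g.
- brown_egg_center (a point): Centre of the brown egg's widest circle (radius 22 mm), 25 mm above its lowest point and 63 mm above the bench while in the cup.
- stand: Fixed blue egg stand: base plate 75 x 290 x 10 mm with three six-sided cups in a row along its y axis, at y = -115, 0 and +115 mm. Cups are 40 mm across outside, 30 mm inside, rim 45 mm above the bench; eggs sit loose on the rims. Origin on the bench under the middle cup; x points square to the row, away from the robot.
- white_egg_a: A white egg, same size as the brown one, in another cup; leave alone. Origin at its lowest point.
- white_egg_b: The other white egg; leave alone. Origin at its lowest point.
- bottle: Clear bottle with blue cap, 64 mm across, 120 mm tall; leave alone. Origin at the centre of its underside.
- tube_rack: Blue rack of eight tubes with orange caps, 70 x 130 mm, 109 mm tall; leave alone. Origin at the centre of its underside.
Things that resemble listed ones, but are neither listed nor needed, are in the scene too. What is meant by the brown_egg is not green, and is the larger of those in its own colour.

How it is judged:
On the way, in this order (a step that is already met when the one before it is completed fails the run):
1. the gripper holds the tongs clear of their rest while the brown egg still sits in its cup (contact force between the fingers and tongs above 2 N and contact force between tongs and rest below 0.05 N and height (world z) of tongs above 0.085 m and distance of brown_egg from where it was at the start of the episode below 0.015 m), for 0.1 s.
2. the tongs' jaws are closed on the brown egg (contact force between the fingers and tongs above 2 N and x of brown_egg_center in the frame of tongs between 0.09 and 0.12 m and y of brown_egg_center in the frame of tongs between -0.012 and 0.012 m and z of brown_egg_center in the frame of tongs between -0.02 and 0.02 m and distance between tongs_left_jaw and tongs_right_jaw below 0.06 m and contact force between tongs and brown_egg above 1 N), for 0.2 s.
At the end, for the whole second after the job is handed in: Gripper holds the tongs (>2 N); brown egg between the closed jaws (15 mm along, 12 mm across, 20 mm in height; jaw points <60 mm apart; >1 N), its widest circle >125 mm above the bench, at rest; robot and stand off the egg, tongs off rest and stand; bystanders within 20 mm of their start (all of step 2 and height (world z) of brown_egg_center above 0.125 m and contact force between each of brown_egg, tongs and stand below 0.05 N and contact force between each of the fingers, the arm and brown_egg below 0.05 N and contact force between tongs and rest below 0.05 N and linear speed of brown_egg below 0.03 m/s and distance of each of white_egg_a, white_egg_b, bottle, tube_rack from where it was at the start of the episode below 0.02 m); the arm keeps its last pose, push and grip.
It fails at once if the gripper or arm touches the brown egg itself (contact force between any of the fingers, the arm and brown_egg above 0.3 N).
It fails at once if a white egg is disturbed (moved over 20 mm) (distance of white_egg_a from where it was at the start of the episode above 0.02 m).
It fails at once if a white egg is disturbed (moved over 20 mm) (distance of white_egg_b from where it was at the start of the episode above 0.02 m).
It fails at once if the bottle is disturbed (moved over 20 mm) (distance of bottle from where it was at the start of the episode above 0.02 m).
It fails at once if the tube rack is disturbed (moved over 20 mm) (distance of tube_rack from where it was at the start of the episode above 0.02 m).
It also fails if it takes over 38 s, if anything falls off the work surface, if the arm or the gripper's body presses on something with over 40 N, if the wrist force passes 120 N, or if a joint passes its speed limit or range.

ROBOT

A 6-joint arm with a two-finger parallel gripper is mounted at the origin on the work surface. World frame = base frame: x ahead of the robot, y to its left, z up, the work surface at z = 0. Lengths are in m, angles in rad, forces in N, time in s.
With the tool pointing down it reaches from about 0.225 to 0.725 m from the base axis. Payload 3.1 kg.
Tool frame: the origin (TCP) lies at the centre of the arm's flange, where the gripper is bolted on; the fingertips stand 173 mm ahead of it and the grasp point (between the pads) lies 155 mm ahead of it; z points along the fingers, y is the direction in which the jaws open and shut (so a half turn about z gives the same grasp; the last joint's range is limited). The gripper opens to 85 mm and grips with 20 to 120 N. Pads are 22 mm wide; open, the fingers measure 114 mm over their backs; the gripper's body (76 mm by 85 mm) begins 54 mm behind the grasp point. The pads swing forward as they close: fully open they stand 13 mm farther back than shut.
Start: joints at [1.049, 0.048, 0.099, 1.622, 0, 1.443], TCP at [0.201, 0.485, 0.405] pointing down, gripper open.
Joint ranges: [-2.91, 2.91], [-0.99, 1.94], [-1.21, 1.42], [-2.12, 2.29], [-1.49, 1.47], [-3.14, 3.14]. Speed limits (rad/s): [2.79, 2.79, 3.14, 3.14, 3.14, 3.14].

INTERFACE

Orientations are given as a rotation vector (axis times angle).
In Python, from station import * gives the robot as it stands. The module is installed in compiled form; this text tells all that it offers.
- The arm moves only by the tool apply_moves, never from a script. Its argument "plan" is a list of rows, each a list of 4 numbers: the shift along the tool's x, y, z scaled (see below), then the turn about the tool's z scaled (see below). In form: [[dx, dy, dz, yaw], ...]. A call has 1 to 12 rows; each row shifts and turns the pose as measured when the row begins, along the tool's axes as they then stand; what a row does not reach is not made up. The controller multiplies each number of a shift by 0.15 m and each number of a turn by 8 degrees. A row lasts 1/10 s, in which the tool goes at most 50 mm and 8.59 degrees, less where a joint would pass 70% of its speed; a pose out of reach is approached as far as the arm can. A call with a number of a shift or a turn outside -1 to 1 is refused whole. A call with a gripper value outside its range is refused whole. "gripper" is the opening, from 0 (shut) to 1 (fully open), set as the call begins (left out, the last holds). The fingers move at their own pace and stop on an object; "force" is the grip in N (left out, the last holds). Time passes only in rows, so rows that do not move let the fingers close. It gives the time, the measured TCP pose, the force and the opening at its end, in the units of the state.
- get_state(): the state, without advancing time (a new reading comes with each control period).
- read_camera(name): name is "side" or "top" or "wrist"; returns (picture, depth): 384x512x3 uint8, blue, green, red; 384x512 float32, m along the optical axis (not along the pixel's ray), 0 where there is no reading.
- calibration(name): a dict with "camera_matrix" (3x3 intrinsics, pixels), "R" (3x3) and "t" (3): a world point X has camera coordinates R X + t; the wrist camera has in their place "tool_from_camera" (4x4, takes a point from camera to tool coordinates, whose origin is the TCP and whose axes are the flange's). Camera axes: x right, y down, z forward; pixel columns grow to the right and rows downward; lengths in m; the calibration is good to about 2 mm. A picture is of the moment at which its call begins: read the wrist's pose just before it. calibration takes no time and is no camera call.
- job_done(): hands the job in, once; it reports no verdict.
The state is a dict: "time_s": time; "joint_pos": joint angles; "qd": joint speeds; "effort": joint torques, N m; "position": TCP position; "eef_rot": TCP orientation; "contact_force": force on the tool from outside, world axes, zero at the start; "ft_torque": the same for the moment, N m; "grip_width": finger opening in m.
Only numpy, scipy, OpenCV 4.12 (cv2) and the standard library are available. Lean on these libraries where they do the work, as an engineer would, in place of code of your own. Each camera call takes 0.05 s, during which the arm holds its last target. There are 200 camera calls.

## Working session

There is one attempt and no reset: what is moved stays moved. The work goes in short steps, Python scripts to look and compute and a tool call to move; the robot and the scene stay as the last step left them, time stands still between calls to the robot, and variables do not carry over. Pictures are saved under pics/ and viewed, about 8 in all and at most 12, crops included, and the job is handed in when it is done.

Besides the shell and the picture viewer there is one more tool, called after ">>>" as name(argument=value, ...) on one line, values as JSON. apply_moves: Moves the arm, as the interface text tells. Shifts and turns lie within -1 to 1; 1 stands for 0.15 m of shift or 8 degrees of turn. Its arguments: {"type":"object","properties":{"plan":{"type":"array"},"gripper":{"type":"number"},"force":{"type":"number"}},"required":["plan"]}

```bash
mkdir -p pics; python3 - <<'E'
from station import *
import cv2,numpy as np
s=get_state();print(s)
for n in("top","side"):
    p,d=read_camera(n);cv2.imwrite(f"pics/{n}0.png",p);np.save(f"{n}0.npy",d)
    print(n,calibration(n))
print(calibration("wrist"))
E
```

```text
{'time_s': 0.0, 'joint_pos': array([ 1.04921899e+00,  4.87373082e-02,  9.75599432e-02,  1.62198250e+00,
       -4.37743603e-07,  1.44297969e+00]), 'qd': array([ 0.00047026,  0.00105581, -0.00053053,  0.00419468, -0.00059682,
        0.00020653]), 'effort': array([-3.95125289e-05, -3.38784277e+01,  3.20013034e+01,  2.03931687e-02,
       -1.46139860e-04,  4.05732067e-06]), 'position': array([0.20133785, 0.48463134, 0.40350466]), 'eef_rot': array([-0.61438199, -3.08016109,  0.00351802]), 'contact_force': array([ 0.38051116,  0.87635063, -0.07597143]), 'ft_torque': array([ 0.00024616, -0.00396021, -0.04691564]), 'grip_width': 0.08531695558798004}
top {'camera_matrix': array([[348.8964455 ,   0.        , 259.29633106],
       [  0.        , 348.8964455 , 194.65669776],
       [  0.        ,   0.        ,   1.        ]]), 'R': array([[-0.0268243 , -0.99961679,  0.00683604],
       [-0.98002709,  0.0249494 , -0.19729273],
       [ 0.19704657, -0.01199175, -0.98032079]]), 't': array([0.05222334, 0.54228399, 0.9260826 ])}
side {'camera_matrix': array([[446.43470781,   0.        , 254.87371656],
       [  0.        , 446.43470781, 184.74658994],
       [  0.        ,   0.        ,   1.        ]]), 'R': array([[-0.81674045, -0.57685739, -0.01306103],
       [-0.27141715,  0.40406287, -0.87353645],
       [ 0.50918344, -0.70990756, -0.48658348]]), 't': array([0.4792598 , 0.18599487, 0.98339634])}
{'camera_matrix': array([[320.0880946 ,   0.        , 256.76296218],
       [  0.        , 320.0880946 , 193.09356758],
       [  0.        ,   0.        ,   1.        ]]), 'tool_from_camera': array([[-7.83673650e-04, -9.45993124e-01, -3.24185742e-01,
         8.39997703e-02],
       [ 9.99999684e-01, -7.84192097e-04, -1.29040441e-04,
        -1.04614453e-03],
       [-1.32152527e-04, -3.24185740e-01,  9.45993440e-01,
         3.15607507e-02],
       [ 0.00000000e+00,  0.00000000e+00,  0.00000000e+00,
         1.00000000e+00]])}
```

View pics/top0.png

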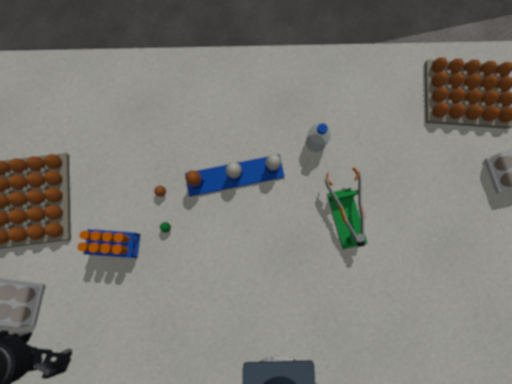

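View pics/side0.png

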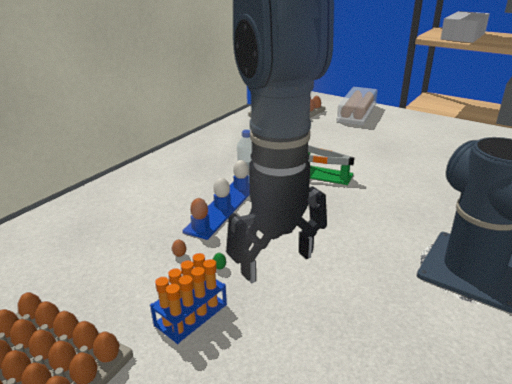

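The top view shows the stand at about (234,176), with a large brown egg in its left cup (194,178) and white eggs at (233,170) and (273,162). The tongs lie on the green rest, jaws at (327,178) and (357,170), pivot at (361,240). Brown candidates are the stand egg at (194,178), a small loose egg at (160,190) and the tray eggs; the green one is at (165,227). The stand egg fits: it is in a blue cup and larger than the loose one. I'll confirm it in one crop and measure.

```bash
cat >h.py <<'E'
import numpy as np,cv2
from station import *
from scipy.spatial.transform import Rotation as Ro
def cloud(d,n,st=None):
    c=calibration(n);K=c["camera_matrix"];v,u=np.mgrid[:384,:512]
    P=np.dstack([(u-K[0,2])/K[0,0]*d,(v-K[1,2])/K[1,1]*d,d])
    if n!="wrist": return (P-c["t"])@c["R"]
    T=c["tool_from_camera"];P=P@T[:3,:3].T+T[:3,3]
    return P@Ro.from_rotvec(st["eef_rot"]).as_matrix().T+st["position"]
def fitrect(P):
    r=cv2.minAreaRect((P[:,:2]*1000).astype(np.float32));return r
def circ(P):
    (c,r)=cv2.minEnclosingCircle((P[:,:2]*1000).astype(np.float32));return c,r
E
python3 - <<'E'
from h import *
p=cv2.imread("pics/top0.png");d=np.load("top0.npy");P=cloud(d,"top")
h=cv2.cvtColor(p,cv2.COLOR_BGR2HSV);H,S,V=h[...,0],h[...,1],h[...,2]
z=P[...,2]
def box(x0,y0,x1,y1):
    m=np.zeros(z.shape,bool);m[y0:y1,x0:x1]=1;return m
b=box(180,145,290,200)
blue=b&(H>100)&(H<130)&(S>150)
m=blue&(z<.02);print("stand base",m.sum(),fitrect(P[m]),np.median(z[m]))
for n,bx in dict(brown=(184,165,204,190),w1=(224,158,245,182),w2=(264,150,284,174),small=(150,180,170,200),bottle=(303,118,335,155)).items():
    m=box(*bx)&(z>.012 if n=="small" else box(*bx)&(z>.055)); q=P[m];print(n,m.sum(),q.min(0),q.max(0),q.mean(0))
t=box(318,160,375,250)
g=t&(H>45)&(H<85)&(S>120)
m=g&(z<.02);print("rest base",m.sum(),fitrect(P[m]));m=g&(z>.04);print("blocks",m.sum(),fitrect(P[m]))
m=t&(z>.055)&~g;q=P[m];print("tongs",m.sum(),fitrect(q),z[m].max())
o=m&(H<20)&(S>120);print("orange",[(np.round(P[v,u],3).tolist()) for v,u in zip(*np.where(o))][:60])
c1=cv2.resize(p[140:240,140:240],(500,500),interpolation=2);c2=cv2.resize(p[155:255,300:400],(500,500)) if 0 else cv2.resize(p[155:255,300:400],(300,300))
cv2.imwrite("pics/crop.png",np.hstack([c1,np.vstack([c2,np.zeros((200,300,3),np.uint8)])]))
E
```

```text
stand base 1471 ((614.079833984375, 110.14295959472656), (70.60662078857422, 282.5079650878906), 10.166679382324219) 0.010486186036680828
brown 202 [0.35037246 0.04977902 0.05847426] [0.61295973 0.24336635 1.01448971] [0.58804174 0.21776384 0.09201561]
w1 192 [0.35037246 0.04977902 0.0584371 ] [0.63498951 0.12921875 1.01448971] [0.60934086 0.10804014 0.08809243]
w2 195 [ 0.35037246 -0.02242649  0.05829131] [0.65384799 0.04977902 1.01448971] [ 0.6252084  -0.00118038  0.10200046]
small 113 [0.55329785 0.30926503 0.01416007] [0.58414976 0.34082996 0.04605074] [0.56691648 0.32221339 0.03408952]
bottle 426 [ 0.35037246 -0.16842656  0.05518003] [0.74063654 0.04977902 1.01448971] [ 0.70021059 -0.13160273  0.1002055 ]
rest base 844 ((478.1507873535156, -214.80111694335938), (163.1182098388672, 72.51416015625), 12.038201332092285)
blocks 144 ((451.10699462890625, -93.74665832519531), (149.09188842773438, 317.4269104003906), 9.904444694519043)
tongs 647 ((482.4294128417969, -96.13105773925781), (218.38587951660156, 327.4489440917969), 8.446337699890137) 1.0144897109324635
orange [[0.609, -0.22
[... 706 characters left out ...]
-0.16, 0.067], [0.568, -0.162, 0.069], [0.566, -0.163, 0.066], [0.5, -0.182, 0.071], [0.498, -0.183, 0.066], [0.496, -0.184, 0.074], [0.496, -0.185, 0.059], [0.494, -0.185, 0.07], [0.494, -0.187, 0.072], [0.492, -0.185, 0.07], [0.491, -0.186, 0.076], [0.49, -0.186, 0.065], [0.488, -0.186, 0.076], [0.487, -0.186, 0.063], [0.486, -0.186, 0.073], [0.483, -0.187, 0.068], [0.483, -0.189, 0.073], [0.481, -0.188, 0.065], [0.48, -0.188, 0.075], [0.479, -0.188, 0.063], [0.477, -0.188, 0.073], [0.475, -0.19, 0.067], [0.474, -0.19, 0.076], [0.473, -0.189, 0.067], [0.471, -0.19, 0.075], [0.471, -0.191, 0.062], [0.469, -0.191, 0.071], [0.467, -0.191, 0.07], [0.466, -0.192, 0.075], [0.465, -0.192, 0.064]]
```

View pics/crop.png

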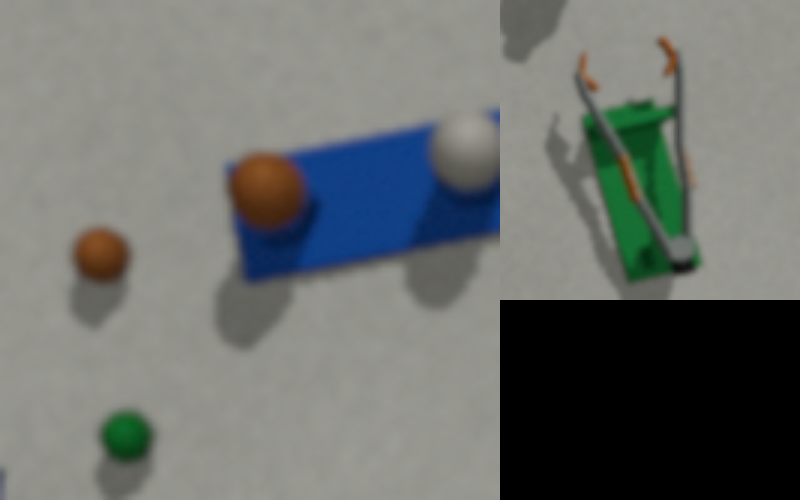

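The crop confirms it: the brown egg (crop 270,190) sits in the stand's end cup and is clearly larger than the loose brown egg (100,255), and neither is green. Estimates: brown egg about (.592,.222), stand x at 10°, tongs origin about (.486,-.217), heading about 12°. I'll turn first, then travel to a viewpoint above the tongs.

>>> apply_moves(plan=[[0,0,0,-0.9],[0,0,0,-0.9],[0,0,0,-0.9],[0,0,0,-0.9],[0,0,0,-0.8],[-0.05,-0.31,0,0],[-0.05,-0.31,0,0],[-0.05,-0.31,0,0],[-0.05,-0.31,0,0],[-0.05,-0.31,0,0],[-0.05,-0.31,0,0],[-0.05,-0.31,0,0]], gripper=1, force=30)

```text
time_s: 1.3
position: [0.3337, 0.1764, 0.3954]
eef_rot: [0.408, -3.103, 0.019]
contact_force: [1.2, 0.6, 0.5]
grip_width: 0.0852
```

>>> apply_moves(plan=[[-0.03,-0.3,0.02,0],[-0.03,-0.3,0.02,0],[-0.03,-0.3,0.02,0],[-0.03,-0.3,0.02,0],[-0.03,-0.3,0.02,0],[-0.03,-0.3,0.02,0.1],[-0.03,-0.3,0.02,0.1],[-0.03,-0.3,0.02,0.1],[-0.03,-0.3,0.02,0.1],[0,0,0,0]])

```text
time_s: 2.3
position: [0.4748, -0.2283, 0.3649]
eef_rot: [0.304, -3.113, 0.014]
contact_force: [-1.2, 0.8, -0.3]
grip_width: 0.0852
```

```bash
python3 - <<'E'
from h import *
s=get_state();p,d=read_camera("wrist");cv2.imwrite("pics/w1.png",p);np.savez("w1.npz",d=d,pos=s["position"],rot=s["eef_rot"])
print(s["position"],s["eef_rot"],np.degrees(2*np.arctan2(s["eef_rot"][1],s["eef_rot"][0]))%360)
E
```

```text
[ 0.47479975 -0.22832156  0.36494359] [ 0.30426595 -3.11281385  0.01449809] 191.16542847224142
```

View pics/w1.png

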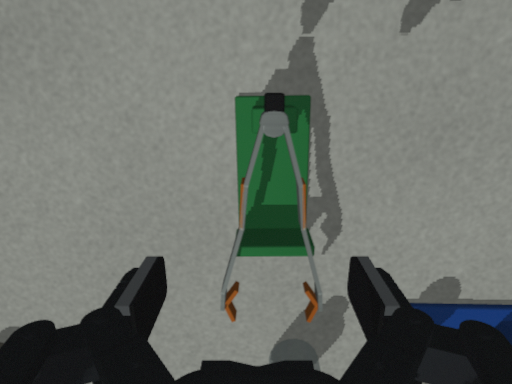

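The wrist view shows the tongs open on the rest: pads at (242,205) and (304,203), jaws at (232,300) and (312,300), pivot at (274,122).

```bash
python3 - <<'E'
from h import *
f=np.load("w1.npz");st=dict(position=f["pos"],eef_rot=f["rot"]);P=cloud(f["d"],"wrist",st)
p=cv2.imread("pics/w1.png");h=cv2.cvtColor(p,cv2.COLOR_BGR2HSV);H,S,V=[h[...,i] for i in range(3)]
z=P[...,2];box=np.zeros(z.shape,bool);box[85:330,205:335]=1
o=(box&(H<20)&(S>130)).astype(np.uint8)
n,l,stt,c=cv2.connectedComponentsWithStats(o)
for i in range(1,n):
    if stt[i,4]<15: continue
    q=P[(l==i)&(z>.064)&(z<.082)];print(stt[i],np.median(q,0).round(4),q.min(0).round(4),q.max(0).round(4),len(q))
g=box&(H>45)&(H<85)&(S>100)
m=g&(z<.02);print("base",fitrect(P[m]))
t=box&~g&(z>.06)&(z<.09);q=P[t];print("tongs top z",np.percentile(q[:,2],[5,50,95]),fitrect(q))
m=t&(np.mgrid[:384,:512][0]<135);k=P[m];print("pivot/rear",fitrect(k),k.mean(0))
# tongs frame coords for heading guess
th=np.radians(12);
b=fitrect(q)
np.save("tp.npy",q)
E
```

```text
[240 178   5  36  55] [ 0.4796 -0.2442  0.0733] [ 0.4697 -0.2459  0.0646] [ 0.4965 -0.242   0.0756] 50
[303 181   3  41  86] [ 0.4719 -0.1903  0.0733] [ 0.4599 -0.1943  0.0669] [ 0.4922 -0.1854  0.0749] 46
[225 282  14  39 270] [ 0.5919 -0.2345  0.0699] [ 0.577  -0.2396  0.0641] [ 0.6129 -0.2275  0.0721] 188
[304 282  14  40 284] [ 0.5808 -0.1553  0.07  ] [ 0.5638 -0.1661  0.064 ] [ 0.599  -0.1505  0.0743] 199
base ((477.6028137207031, -212.08053588867188), (172.96920776367188, 79.15067291259766), 15.743494987487793)
tongs top z [0.0646877  0.07310214 0.07434268] ((499.5421447753906, -211.89804077148438), (218.20494079589844, 98.42945098876953), 10.447016716003418)
pivot/rear ((408.4046936035156, -231.47705078125), (31.741947174072266, 25.10272216796875), 11.33835220336914) [ 0.40977484 -0.2307484   0.07311495]
```

```bash
cat >>h.py <<'E'
def need(target,yaw,g=.150,st=None):
    s=st or get_state();R=Ro.from_rotvec(s["eef_rot"]).as_matrix()
    gp=s["position"]+R[:,2]*g
    cur=np.degrees(np.arctan2(R[1,0],R[0,0]))%360
    dl=R.T@(np.array(target)-gp)
    print("t",s["time_s"],"grasp pt",gp.round(4),"yaw",cur.round(2),"tilt z",R[:,2].round(4),"w",round(s["grip_width"],4),"F",s["contact_force"].round(1))
    print("units dx dy dz",(dl/.15).round(3),"turn",round(-(((yaw-cur+180)%360)-180)/8,3))
E
python3 -c "
from h import *
need([.485,-.2155,.063],191.4)"
```

```text
t 2.35 grasp pt [ 0.4721 -0.2275  0.2154] yaw 191.26 tilt z [-0.0136 -0.0085 -0.9999] w 0.0853 F [-0.3  0.8 -0.2]
units dx dy dz [-0.115  0.068  1.014] turn -0.018
```

>>> apply_moves(plan=[[-0.06,0.035,0,0],[-0.055,0.035,0,0],[0,0,0.12,0],[0,0,0.12,0],[0,0,0.12,0],[0,0,0.12,0],[0,0,0,0]])

```text
time_s: 3.05
position: [0.491, -0.2001, 0.2942]
eef_rot: [0.33, -3.115, 0.009]
contact_force: [-0.3, 0.2, -1.4]
grip_width: 0.085
```

```bash
python3 - <<'E'
from h import *
need([.485,-.2155,.063],191.4)
s=get_state();p,d=read_camera("wrist");cv2.imwrite("pics/w2.png",p);np.savez("w2.npz",d=d,pos=s["position"],rot=s["eef_rot"])
P=cloud(d,"wrist",s);h=cv2.cvtColor(p,cv2.COLOR_BGR2HSV);H,S,V=[h[...,i] for i in range(3)];z=P[...,2]
o=((H<20)&(S>130)&(z>.062)&(z<.085)&(P[...,0]>.4)&(P[...,0]<.65)&(abs(P[...,1]+.21)<.1)).astype(np.uint8)
n,l,stt,c=cv2.connectedComponentsWithStats(o)
for i in range(1,n):
    if stt[i,4]<30: continue
    q=P[l==i];print(stt[i],np.median(q,0).round(4),q.min(0).round(4),q.max(0).round(4),len(q))
E
```

```text
t 3.05 grasp pt [ 0.4897 -0.2012  0.1442] yaw 192.08 tilt z [-0.0086 -0.0069 -0.9999] w 0.085 F [-0.3  0.2 -1.4]
units dx dy dz [ 0.045 -0.084  0.542] turn 0.085
[193 176   5  52 125] [ 0.4807 -0.2443  0.0733] [ 0.4699 -0.2465  0.063 ] [ 0.5019 -0.242   0.0749] 125
[278 177   5  59 158] [ 0.4715 -0.1905  0.0732] [ 0.4597 -0.1949  0.0626] [ 0.4949 -0.1842  0.0748] 158
[178 314  19  46 414] [ 0.5975 -0.2342  0.0697] [ 0.5769 -0.2402  0.062 ] [ 0.6147 -0.2272  0.0718] 414
[282 315  17  46 407] [ 0.5778 -0.1559  0.0697] [ 0.5635 -0.1666  0.062 ] [ 0.5992 -0.1501  0.0719] 407
```

View pics/w2.png

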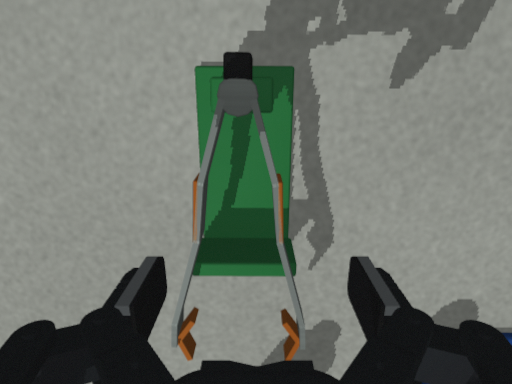

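The wrist view shows the open fingers displaced in y by about 14 mm because the slide overshot. Pads are at (195,205) and (280,207). I'll correct in small steps and then go down.

>>> apply_moves(plan=[[0.025,-0.045,0,0.04],[0.02,-0.035,0,0.04],[0,0,0,0],[0,0,0.04,0],[0,0,0.06,0],[0,0,0.03,0],[0,0,0,0]])

```text
time_s: 3.8
position: [0.4887, -0.214, 0.2806]
eef_rot: [-0.315, 3.125, -0.02]
contact_force: [-0.4, 1.0, 0.4]
grip_width: 0.0857
```

```bash
python3 -c "
from h import *
need([.4845,-.2157,.063],191.45)"
```

```text
t 3.8 grasp pt [ 0.4889 -0.2159  0.1306] yaw 191.5 tilt z [ 0.0016 -0.0125 -0.9999] w 0.0857 F [-0.4  1.   0.4]
units dx dy dz [0.028 0.013 0.451] turn 0.006
```

>>> apply_moves(plan=[[0.015,0.005,0.06,0],[0.015,0.005,0.06,0],[0,0,0.06,0],[0,0,0.06,0],[0,0,0.06,0],[0,0,0,0]])

```text
time_s: 4.4
position: [0.4827, -0.2135, 0.2297]
eef_rot: [0.314, -3.123, 0.016]
contact_force: [-0.3, 0.5, 0.1]
grip_width: 0.0853
```

```bash
python3 -c "
from h import *
need([.4845,-.2157,.063],191.45)"
```

```text
t 4.4 grasp pt [ 0.4825 -0.2151  0.0798] yaw 191.5 tilt z [-0.0014 -0.0106 -0.9999] w 0.0853 F [-0.3  0.5  0.1]
units dx dy dz [-0.013 -0.005  0.112] turn 0.006
```

>>> apply_moves(plan=[[-0.005,0,0.05,0],[-0.005,0,0.05,0],[0,0,0.015,0],[0,0,0,0]])

```text
time_s: 4.8
position: [0.4846, -0.2134, 0.2111]
eef_rot: [0.315, -3.124, 0.017]
contact_force: [-0.8, 0.2, 0.1]
grip_width: 0.0854
```

>>> apply_moves(plan=[[0,0,0,0],[0,0,0,0],[0,0,0,0],[0,0,0,0],[0,0,0,0],[0,0,0,0]], gripper=0.63, force=30)

```text
time_s: 5.4
position: [0.4851, -0.2137, 0.2124]
eef_rot: [0.315, -3.126, 0.019]
contact_force: [-0.9, 1.0, -0.1]
grip_width: 0.0537
```

```bash
python3 - <<'E'
from h import *
need([.4845,-.2157,.063],191.45)
s=get_state();p,d=read_camera("wrist");cv2.imwrite("pics/w3.png",p);np.savez("w3.npz",d=d,pos=s["position"],rot=s["eef_rot"])
E
```

```text
t 5.4 grasp pt [ 0.4853 -0.2155  0.0624] yaw 191.51 tilt z [ 0.0011 -0.0121 -0.9999] w 0.0537 F [-0.9  1.  -0.1]
units dx dy dz [ 0.005 -0.    -0.004] turn 0.008
```

View pics/w3.png

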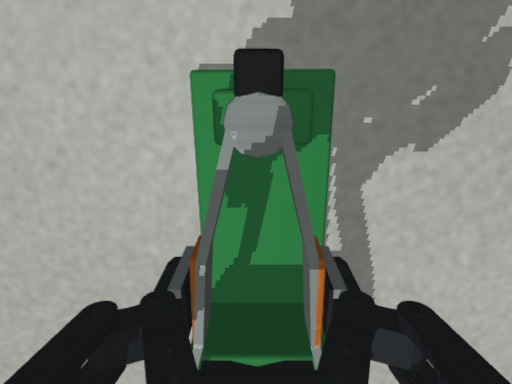

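The picture shows both pads held squarely between the fingers, with the reading at 53.7 mm. I'll lift gently and refine the egg position.

>>> apply_moves(plan=[[0,0,-0.05,0],[0,0,-0.08,0],[0,0,-0.1,0],[0,0,-0.12,0],[0,0,-0.12,0],[0,0,-0.12,0],[0,0,-0.08,0],[0,0,-0.03,0],[0,0,0,0]])

```text
time_s: 6.35
position: [0.4846, -0.2122, 0.3266]
eef_rot: [-0.315, 3.125, -0.021]
contact_force: [-0.6, 0.3, -2.0]
grip_width: 0.0538
```

```bash
cat >>h.py <<'E'
from scipy.optimize import least_squares
def eggfit(q,zc=.063):
    # egg: widest circle r=22 at zc, upper semi-axis 31
    f=lambda c:(np.sqrt(((q[:,0]-c[0])/.022)**2+((q[:,1]-c[1])/.022)**2+((q[:,2]-zc)/np.where(q[:,2]>zc,.031,.025))**2)-1)*.022
    r=least_squares(f,q[:,:2].mean(0),loss="soft_l1",f_scale=.002);return r.x,np.sqrt(np.mean(r.fun**2))
E
python3 - <<'E'
from h import *
need([.489,.204,.17],190)
for n,bx in (("top",(180,160,210,195)),("side",(185,190,215,225))):
    p=cv2.imread(f"pics/{n}0.png");d=np.load(f"{n}0.npy");P=cloud(d,n)
    h=cv2.cvtColor(p,cv2.COLOR_BGR2HSV);m=np.zeros(d.shape,bool);m[bx[1]:bx[3],bx[0]:bx[2]]=1
    m&=(h[...,0]<20)&(h[...,1]>90)&(P[...,2]>.05)&(P[...,2]<.1)
    q=P[m];print(n,len(q),eggfit(q),q[:,2].max())
p=cv2.imread("pics/top0.png");P=cloud(np.load("top0.npy"),"top")
for bx in ((224,158,245,182),(264,150,284,174)):
    s=P[bx[1]:bx[3],bx[0]:bx[2]].reshape(-1,3);s=s[(s[:,2]>.06)&(s[:,2]<.1)];print("white",eggfit(s))
p,d=read_camera("top");cv2.imwrite("pics/top1.png",p)
P=cloud(d,"top");h=cv2.cvtColor(p,cv2.COLOR_BGR2HSV);z=P[...,2]
o=(h[...,0]<20)&(h[...,1]>120)&(z>.13)&(z<.22)&(P[...,1]<0)
print("held orange",o.sum());print(P[o].round(3)[::3].tolist())
E
```

```text
t 6.35 grasp pt [ 0.4849 -0.2142  0.1766] yaw 191.5 tilt z [ 0.0022 -0.013  -0.9999] w 0.0538 F [-0.6  0.3 -2. ]
units dx dy dz [-0.582  2.727  0.008] turn 0.188
top 154 (array([0.5953987 , 0.22233574]), np.float64(0.0011627266958618315)) 0.09781071090158855
side 260 (array([0.59685534, 0.22535244]), np.float64(0.0014098710897885779)) 0.09514189517380113
white (array([0.61603932, 0.10969451]), np.float64(0.0008441728290377745))
white (array([ 0.6367783 , -0.00352141]), np.float64(0.0009472716647274997))
held orange 58
[[0.608, -0.223, 0.185], [0.605, -0.225, 0.186], [0.603, -0.227, 0.187], [0.6, -0.23, 0.186], [0.598, -0.232, 0.186], [0.594, -0.157, 0.185], [0.593, -0.235, 0.184], [0.59, -0.231, 0.185], [0.587, -0.228, 0.186], [0.584, -0.228, 0.188], [0.582, -0.228, 0.185], [0.579, -0.228, 0.187], [0.572, -0.161, 0.184], [0.568, -0.165, 0.186], [0.5, -0.184, 0.177], [0.496, -0.185, 0.184], [0.466, -0.183, 0.207], [0.468, -0.192, 0.176], [0.464, -0.192, 0.182], [0.461, -0.193, 0.189]]
```

Lift is level and step 1 should be met. Egg estimates agree: top (.5954,.2223), side (.5969,.2254), row extrapolation (.5955,.2229). I'm using (.5957,.2230). Travelling gently now.

>>> apply_moves(plan=[[-0.02,0.08,0,0],[-0.035,0.16,0,0],[-0.055,0.24,0,0],[-0.06,0.27,0,0],[-0.06,0.27,0,0],[-0.06,0.27,0,0],[-0.06,0.27,0,0],[-0.055,0.25,0,0],[-0.045,0.2,0,0],[-0.03,0.14,0,0],[-0.015,0.07,0,0],[0,0,0,0]])

```text
time_s: 7.6
position: [0.4837, 0.1488, 0.3077]
eef_rot: [0.313, -3.102, 0.005]
contact_force: [0.3, -0.3, -1.9]
grip_width: 0.0539
```

```bash
python3 -c "
from h import *
need([.4928,.2021,.14],191.5)"
```

```text
t 7.6 grasp pt [0.4801 0.148  0.1577] yaw 191.54 tilt z [-0.0237 -0.0056 -0.9997] w 0.0539 F [ 0.3 -0.3 -1.9]
units dx dy dz [-0.158  0.337  0.114] turn 0.005
```

>>> apply_moves(plan=[[-0.03,0.07,0,0],[-0.05,0.12,0,0],[-0.04,0.08,0,0],[-0.02,0.04,0,0],[0,0,0,0],[0,0,0,0]])

```text
time_s: 8.2
position: [0.496, 0.198, 0.3054]
eef_rot: [0.304, -3.099, 0.009]
contact_force: [-0.2, -0.2, -1.1]
grip_width: 0.054
```

```bash
python3 -c "
from h import *
need([.4928,.2021,.13],191.5)"
```

```text
t 8.2 grasp pt [0.492  0.1968 0.1555] yaw 191.2 tilt z [-0.0266 -0.0084 -0.9996] w 0.054 F [-0.2 -0.2 -1.1]
units dx dy dz [-0.017  0.034  0.17 ] turn -0.038
```

>>> apply_moves(plan=[[-0.01,0.025,0.05,-0.02],[-0.01,0.02,0.05,-0.02],[0,0,0.04,0],[0,0,0,0],[0,0,0,0]])

```text
time_s: 8.7
position: [0.4969, 0.2039, 0.2817]
eef_rot: [0.309, -3.097, 0.01]
contact_force: [0.0, 0.5, -1.8]
grip_width: 0.0536
```

```bash
cat >see.py <<'E'
from h import *
import sys
k=sys.argv[1]
need([.4928,.2021,.063],191.5)
R=Ro.from_rotvec(get_state()["eef_rot"]).as_matrix();s=get_state()
print("jaw mid pred",(s["position"]+R@[-.105,0,.15]).round(4))
out=[]
for n,c in (("top",(170,140,230,200)),("side",(150,140,260,250))):
    p,d=read_camera(n);P=cloud(d,n);h=cv2.cvtColor(p,cv2.COLOR_BGR2HSV)
    o=(h[...,0]<20)&(h[...,1]>110)&(abs(P[...,0]-.596)<.05)&(abs(P[...,1]-.223)<.06)
    for nm,m in (("egg",o&(P[...,2]>.05)&(P[...,2]<.1)),("jaw",o&(P[...,2]>.105))):
        q=P[m]
        if len(q)>20: print(n,nm,len(q),eggfit(q) if nm=="egg" else (q.min(0).round(3),q.max(0).round(3)))
    out.append(cv2.resize(p[c[1]:c[3],c[0]:c[2]],(400,400),interpolation=cv2.INTER_CUBIC))
cv2.imwrite(f"pics/see{k}.png",np.hstack(out))
E
python3 see.py 1
```

```text
t 8.7 grasp pt [0.4927 0.2025 0.1317] yaw 191.4 tilt z [-0.0282 -0.0096 -0.9996] w 0.0536 F [ 0.   0.5 -1.8]
units dx dy dz [-0.014 -0.001  0.458] turn -0.012
jaw mid pred [0.5955 0.2232 0.1286]
top egg 102 (array([0.59564548, 0.22267371]), np.float64(0.0010284628175513209))
side egg 236 (array([0.59652106, 0.2254301 ]), np.float64(0.001421901663965648))
side jaw 99 (array([0.576, 0.183, 0.122]), array([0.621, 0.269, 0.141]))
```

View pics/see1.png

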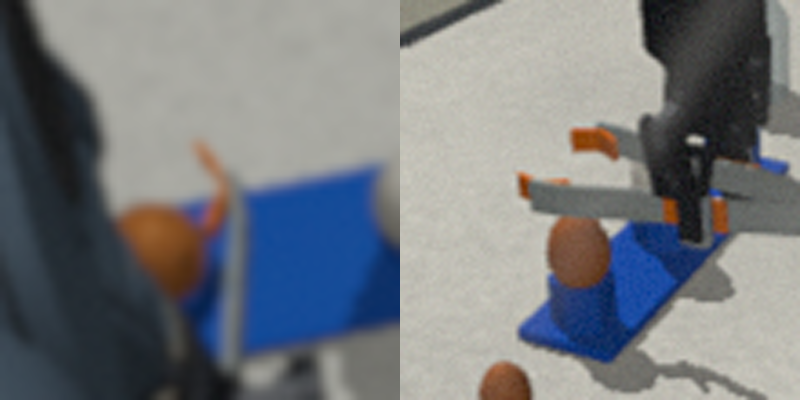

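The top crop (left) shows the jaw and arm around the egg at crop (165,250). The side crop shows the jaws above and around the egg at (580,250). Jaw centre (.598,.226) matches the side-view egg (.5965,.2254). Descending.

>>> apply_moves(plan=[[-0.005,0,0.05,0],[-0.003,0,0.06,0],[-0.003,0,0.06,0],[0,0,0.03,0],[0,0,0,0]])

```text
time_s: 9.3
position: [0.4979, 0.2039, 0.2494]
eef_rot: [0.309, -3.098, 0.01]
contact_force: [0.0, -0.2, -1.8]
grip_width: 0.0542
```

```bash
python3 see.py 2
```

```text
t 9.3 grasp pt [0.4937 0.2025 0.0995] yaw 191.39 tilt z [-0.0274 -0.0094 -0.9996] w 0.0542 F [ 0.  -0.2 -1.8]
units dx dy dz [-0.    -0.     0.243] turn -0.013
jaw mid pred [0.5966 0.2232 0.0965]
top egg 89 (array([0.59568873, 0.22280635]), np.float64(0.002819529842379657))
side egg 137 (array([0.5961652 , 0.22330872]), np.float64(0.011608802806994226))
```

>>> apply_moves(plan=[[0,0,0.05,0],[0,0,0.06,0],[0,0,0.05,0],[0,0,0.03,0],[0,0,0,0]])

```text
time_s: 9.9
position: [0.4976, 0.2038, 0.22]
eef_rot: [0.309, -3.101, 0.01]
contact_force: [-0.1, 0.5, -1.4]
grip_width: 0.0539
```

```bash
python3 see.py 3
```

```text
t 9.9 grasp pt [0.4939 0.2025 0.07  ] yaw 191.4 tilt z [-0.0249 -0.0088 -0.9997] w 0.0539 F [-0.1  0.5 -1.4]
units dx dy dz [ 0.006 -0.001  0.047] turn -0.013
jaw mid pred [0.5968 0.2232 0.0673]
top egg 79 (array([0.59610495, 0.22155293]), np.float64(0.004721476747497262))
side egg 252 (array([0.59613722, 0.22375796]), np.float64(0.008036140696379044))
```

View pics/see3.png

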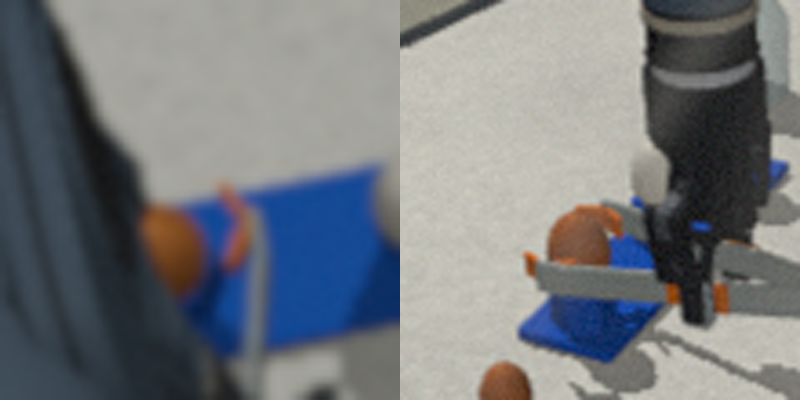

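The side crop shows the jaws straddling the egg at its middle, and the egg has not moved. A touch lower, then close.

>>> apply_moves(plan=[[0,0,0.015,0],[0,0,0.01,0],[0,0,0,0]])

```text
time_s: 10.3
position: [0.4983, 0.204, 0.2178]
eef_rot: [0.31, -3.104, 0.009]
contact_force: [-0.1, -0.2, -1.4]
grip_width: 0.054
```

>>> apply_moves(plan=[[0,0,0,0],[0,0,0,0],[0,0,0,0],[0,0,0,0],[0,0,0,0],[0,0,0,0],[0,0,0,0],[0,0,0,0]], gripper=0.4, force=40)

```text
time_s: 11.1
position: [0.4983, 0.2042, 0.2188]
eef_rot: [0.311, -3.104, 0.008]
contact_force: [-1.0, -0.2, -0.4]
grip_width: 0.0444
```

```bash
python3 see.py 4
```

```text
t 11.1 grasp pt [0.4951 0.2032 0.0689] yaw 191.43 tilt z [-0.0214 -0.007  -0.9997] w 0.0444 F [-1.  -0.2 -0.4]
units dx dy dz [ 0.015 -0.004  0.04 ] turn -0.009
jaw mid pred [0.598  0.224  0.0665]
top egg 88 (array([0.59627648, 0.220949  ]), np.float64(0.0015083526684408588))
side egg 193 (array([0.59680373, 0.22573476]), np.float64(0.0028163802536674398))
```

View pics/see4.png

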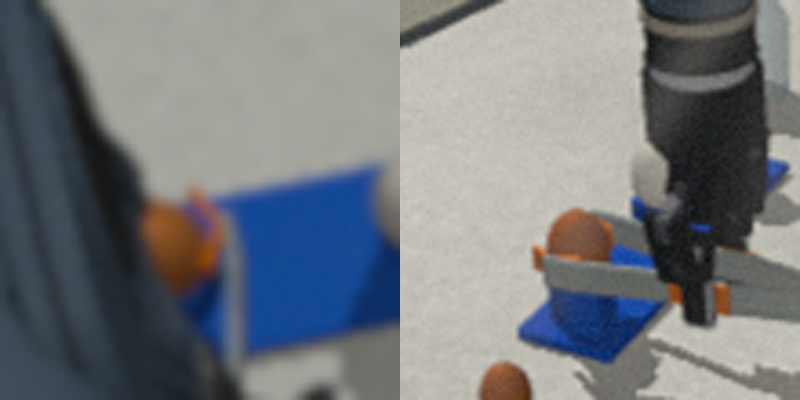

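The side crop shows the jaws closed on the egg. The fingers stopped at 44.4 mm, above the 34 mm commanded, so they are on the egg. Lifting slowly.

>>> apply_moves(plan=[[0,0,-0.03,0],[0,0,-0.05,0],[0,0,-0.07,0],[0,0,-0.08,0],[0,0,-0.08,0],[0,0,-0.08,0],[0,0,-0.08,0],[0,0,-0.08,0],[0,0,-0.06,0],[0,0,-0.03,0],[0,0,0,0],[0,0,0,0]])

```text
time_s: 12.4
position: [0.5012, 0.205, 0.3255]
eef_rot: [0.31, -3.109, 0.007]
contact_force: [-0.1, -0.1, -2.5]
grip_width: 0.0442
```

```bash
sed -i 's/(150,140,260,250)/(150,100,260,210)/; s/P\[...,2\]<.1)/P[...,2]<.22)/; s/m&nothing//' see.py; sed -i 's/print(n,nm,len(q),eggfit(q)/print(n,nm,len(q),(eggfit(q[q[:,2]>.1],float(s["position"][2]-.153)),q[:,2].max())/' see.py; python3 see.py 5
```

```text
t 12.4 grasp pt [0.4987 0.204  0.1755] yaw 191.4 tilt z [-0.017  -0.0064 -0.9998] w 0.0442 F [-0.1 -0.1 -2.5]
units dx dy dz [ 0.027 -0.003  0.751] turn -0.012
jaw mid pred [0.6016 0.2248 0.1736]
top egg 144 ((array([0.60198787, 0.22295088]), np.float64(0.002206626064935381)), np.float64(0.20337960866655666))
top jaw 144 (array([0.582, 0.196, 0.175]), array([0.618, 0.229, 0.203]))
side egg 214 ((array([0.60283576, 0.22431362]), np.float64(0.003330808550123525)), np.float64(0.20252289665118214))
side jaw 214 (array([0.579, 0.194, 0.164]), array([0.615, 0.261, 0.203]))
```

View pics/see5.png

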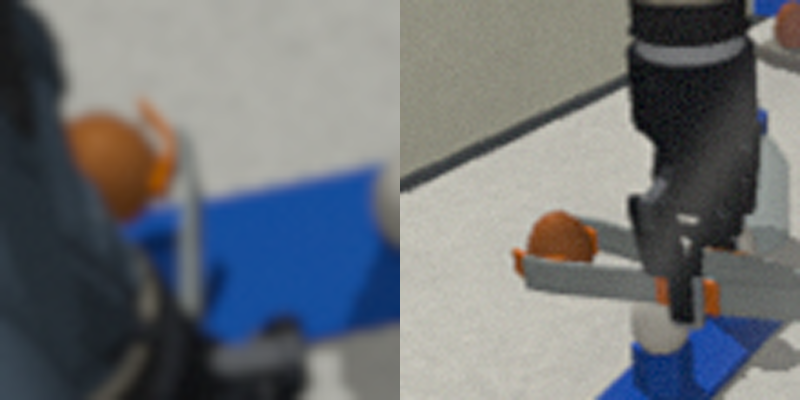

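The egg is held up in the jaws (side crop 560,240), with its top at about 0.203 m and the cup below empty. One settle check, then I hand it in.

>>> apply_moves(plan=[[0,0,0,0],[0,0,0,0],[0,0,0,0],[0,0,0,0],[0,0,0,0],[0,0,0,0]])

```text
time_s: 13.1
position: [0.5004, 0.2047, 0.3224]
eef_rot: [0.31, -3.103, 0.009]
contact_force: [1.1, 0.4, -1.9]
grip_width: 0.0441
```

```bash
python3 see.py 6; python3 -c "
from station import *
print(get_state()['qd'].round(3),job_done())"
```

```text
t 13.1 grasp pt [0.497  0.2036 0.1725] yaw 191.4 tilt z [-0.0223 -0.0079 -0.9997] w 0.0441 F [ 1.1  0.4 -1.9]
units dx dy dz [ 0.012 -0.002  0.73 ] turn -0.013
jaw mid pred [0.5999 0.2243 0.17  ]
top egg 146 ((array([0.59981808, 0.22320868]), np.float64(0.0023212461721184396)), np.float64(0.20035858037176663))
top jaw 146 (array([0.578, 0.195, 0.17 ]), array([0.618, 0.229, 0.2  ]))
side egg 211 ((array([0.6013455 , 0.22421797]), np.float64(0.0029718434252633055)), np.float64(0.1981748777247667))
side jaw 211 (array([0.577, 0.198, 0.164]), array([0.613, 0.26 , 0.198]))
the job is handed in; nothing more can be done
[-0.     0.     0.001 -0.     0.002 -0.   ] None
```

I picked the tongs off their rest and closed them on the brown egg in the stand's end cup. I lifted the egg and handed the job in at about 13 s of the 38 s allowed, with the egg still held up in the jaws.

Last checks before handing in:
- **Height:** the egg's top was at about 0.199 m, so its widest circle was near 0.168 m, about 10 cm above where it sat (0.125 m needed).
- **Position in the jaws:** the egg centre was within about 2 mm of the predicted jaw middle, in both the top and side views.
- **Grip:** the fingers held at 44.1 mm, which puts the jaw points about 53 mm apart (under 60 mm needed).
- **At rest:** joint speeds were about 0.

**Not exact or not checked:**
- The grip width was about 1 mm over the 43 mm given for an egg.
- The arm sagged about 3 mm over the last holding rows, and the tool leaned about 1.3°.
- I kept the path clear of the white eggs, bottle and tube rack, but did not re-measure them at the end.

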